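# Wake the barcode scanner with a long trigger squeeze

### The job

Wake the handheld barcode scanner that lies in its desk holder: squeeze its trigger all the way in against the grip between your fingers, hold it in for a second, then let go so that the trigger springs back out. Do not touch the glue gun that lies in the like holder.

Things in the scene. Friction and masses are not known exactly. Their poses are not given: they have to be found in the camera images.
- scanner_grip: Black ribbed pistol grip of the scanner, the gun with the broad boxy head and flat window; lies on its side in a fixed desk holder. Bar 98 mm along its x (level), 26 thick along z. Origin in the grip, 56 mm above the desk. Back face y = -15 mm, front y = +12; trigger and window face +y. Boxy head from x = +38 mm on, to 84 mm above the desk; post under the butt at x < -35.
- scanner_trigger (a joint): Sprung trigger, grey blade 8 mm thick, 16 mm high, centred 56 mm above the desk. Angle: 0 = out, 0.25 rad = fully in, at a stop. Blade hinged at x = +36, y = +22 mm of the grip's frame, ends at x = -21; it swings toward the grip. Over grip and blade, along y: 51 mm out, 42 mm fully in, at x = -4, the point to squeeze; spring there 4 N, rising to 8 N.
- scanner_base (a point): Centre of the top of the scanner's holder plate (130 mm along the grip's x, 92 along y), 16 mm above the desk; the plate is fixed and the space between it and the middle of the grip is open. The holder stands left or right on the desk, its yaw varies. Two monitor screens (80 to 480 mm up) stand across the desk behind the work, from 0.6 m ahead of the robot's axis: keep the arm this side.
- glue_gun: Not to be touched, nor its holder: a glue gun with like grip, trigger and holder, but a slim round barrel (36 mm across), a thin pointed brass nozzle and a white glue stick out of its rear. It stands where the scanner does not. Origin on the desk, 56 mm under the middle of its grip; grip along x, barrel at +x, nozzle to +y.

How it is judged:
By the outcome, as a careful person would: the job done as asked, in the order asked, and still so for the second after the job is handed in, with the robot touching nothing.
It also fails if it takes over 35 s, if anything falls off the work surface, if the arm or the gripper's body presses on something with over 40 N, if the wrist force passes 120 N, or if a joint passes its speed limit or range.

### The arm

A 6-joint arm with a two-finger parallel gripper is mounted at the origin on a cart in front of the work surface, level with it; the furniture and walls round the work are solid. World frame = base frame: x ahead of the robot, y to its left, z up, the work surface at z = 0. Lengths are in mm, angles in degrees, forces in N, time in s.
With the tool pointing down it reaches from about 325 to 925 mm from the base axis. Payload 3.1 kg.
Tool frame: the origin (TCP) lies on the mounting face of the last link; the fingertips stand 173 mm ahead of it and the grasp point (between the pads) lies 155 mm ahead of it; z points along the fingers, y is the line along which they close (so a half turn about z gives the same grasp; the last joint's range is limited). The gripper opens to 85 mm and grips with 20 to 120 N. Pads are 22 mm wide; open, the fingers measure 114 mm over their backs; the gripper's body (76 mm by 85 mm) begins 54 mm behind the grasp point. The pads swing forward as they close: fully open they stand 13 mm farther back than shut.
Start: joints at [58.258, 12.427, 92.441, -0, 75.132, -6.429], TCP at [267.214, 565.011, 404.7] pointing down, gripper open.
Joint ranges: [-157.48, 157.48], [-44.54, 120.13], [17.64, 146.25], [-64.5, 244.5], [7.68, 150.69], [-147.95, 147.95]. Speed limits (degrees/s): [159.86, 159.86, 180, 180, 180, 180].

### API

Orientations are given as [roll, pitch, yaw] about the fixed x, y, z axes, in that order (R = Rz(yaw) Ry(pitch) Rx(roll)).
In Python, from station import ctrl, fingers, cams, models, status gives the robot as it stands. Calls block until the motion is done:
- ctrl.goto(position, orientation): joint-space move of the TCP to a pose.
- ctrl.move_l(position, attitude=None, speed=150): straight line of the TCP; attitude=None keeps the orientation; speed is the mean speed in mm/s.
- ctrl.move_j(angles): joint-space move.
- fingers.grip(opening, squeeze=None): finger opening in mm; squeeze is the grip in N (None keeps the last); returns when the fingers have stopped.
- ctrl.wait(seconds).
- ctrl.solve_ik(position, orientation): joint angles nearest the present ones, or None.
- cams.get_image(name): name is "scene" or "side" or "wrist"; returns (picture, depth): 480x640x3 uint8, red, green, blue; 480x640 float32, mm along the optical axis (not along the pixel's ray), 0 where there is no reading.
- cams.get_calibration(name): a dict with "fx", "fy", "cx", "cy" (pixels), "R" (3x3) and "t" (3): a world point X has camera coordinates R X + t; the wrist camera has in their place "mount" (4x4, takes a point from camera to tool coordinates, whose origin is the TCP and whose axes are the flange's). Camera axes: x right, y down, z forward; pixel columns grow to the right and rows downward; lengths in mm; the calibration is good to about 2 mm. A picture is of the moment at which its call begins: read the wrist's pose just before it. get_calibration takes no time and is no camera call.
A pose or a line that the arm cannot do raises ctrl.Unreachable and nothing moves.
- ctrl.sign_off(): hands the job in; it is judged then, once.
Trained networks look in the newest picture that a camera, given by its name, has taken for a name from the list of things; names that differ only in an ending like _2 or _b are one class to them, and where a whole thing is asked for, a point or a joint stands for the part that bears it (a point fixed in the world has none). Each returns a list of dicts, best first, with "score" (0 to 1); they miss things now and then, are a little off and sometimes report something else, mostly with a low value. They report only what shows in the picture. A call takes as long as a camera call.
- models.look_for(camera, label): "point" ([column, row] in pixels, amid what is visible of it).
- models.trace(camera, label): "region" (480x640 bool, what is visible of it) and "point" ([column, row] in pixels, amid what is visible of it).
- models.pinpoint(camera, label): "point" ([column, row] in pixels: a listed point, or the origin of a listed thing).
Readings, each from a call of its own:
- status.get_t(): time.
- status.get_joint_pos(): joint angles.
- status.get_qvel(): joint speeds.
- status.get_effort(): joint torques, N m.
- status.get_tcp_pos(): TCP position.
- status.get_ee_rot(): TCP orientation.
- status.get_wrist_force(): force on the tool from outside, world axes, zero at the start.
- status.get_moment(): the same for the moment, N m.
- status.get_grip_width(): finger opening in mm.
- status.get_grip_force(): force on a finger pad.
Only numpy, scipy, OpenCV 4.12 (cv2) and the standard library are available. Lean on these libraries where they do the work, as an engineer would, in place of code of your own. Each camera call takes 0.05 s, during which the arm holds its last target. There are 200 camera calls.

## Working session

There is one attempt and no reset: what is moved stays moved. The work goes in short steps, each a Python script; the robot and the scene stay as the last script left them, time stands still between calls to the robot, and variables do not carry over. Pictures are saved under pics/ and viewed, at most 10 in all, crops included, and the job is handed in when it is done.

```bash
mkdir -p pics
cat > h.py <<'E'
import numpy as np, cv2
from station import ctrl, fingers, cams, models, status
def world(cam,pts,depth):
    c=cams.get_calibration(cam); p=np.atleast_2d(pts).astype(float)
    d=depth[p[:,1].round().astype(int),p[:,0].round().astype(int)]
    X=np.c_[(p[:,0]-c["cx"])/c["fx"]*d,(p[:,1]-c["cy"])/c["fy"]*d,d]
    return (X-np.array(c["t"]))@np.array(c["R"])
E
python3 - <<'E'
from h import *
for cam in("scene","side"):
    im,d=cams.get_image(cam); cv2.imwrite(f"pics/{cam}0.png",im[:,:,::-1]); np.save(cam+"_d.npy",d)
    for l in("scanner_grip","scanner_trigger","glue_gun"):
        for r in models.trace(cam,l)[:2]:
            m=r["region"]; ys,xs=np.nonzero(m&(d>0)); W=world(cam,np.c_[xs,ys],d)
            print(cam,l,round(r["score"],2),np.round(r["point"]),m.sum(),np.median(W,0).round(),W.min(0).round(),W.max(0).round())
    for l in("scanner_grip","scanner_base","glue_gun"):
        print(cam,"pin",l,[(round(r["score"],2),np.round(r["point"],1),world(cam,[r["point"]],d).round(1)) for r in models.pinpoint(cam,l)[:2]])
print(status.get_t())
E
```

```text
scene scanner_grip 0.62 [412. 302.] 1049 [ 409. -179.   68.] [ 374. -191.   17.] [ 472. -146.   74.]
scene scanner_trigger 0.55 [399. 292.] 325 [ 437. -142.   61.] [ 403. -159.   -1.] [507. -80.  68.]
scene glue_gun 0.55 [258. 219.] 2215 [454. 255.  48.] [376. 206.  -0.] [602. 436.  78.]
scene pin scanner_grip [(0.71, array([412. , 300.9]), array([[ 414. , -179.3,   70. ]]))]
scene pin scanner_base [(0.94, array([414.7, 318.2]), array([[ 438.5, -171.9,   18. ]]))]
scene pin glue_gun [(0.84, array([257.2, 235.8]), array([[432.8, 243.4,  18.4]]))]
side scanner_trigger 0.64 [303. 226.] 1653 [456. 251.  36.] [379. 205.  -1.] [526. 385.  76.]
side scanner_trigger 0.61 [312. 290.] 198 [ 430. -143.   64.] [ 405. -168.    1.] [468. -14.  70.]
side glue_gun 0.85 [302. 228.] 1777 [456. 252.  29.] [381. 205.  -1.] [553. 488.  76.]
side pin scanner_grip [(0.85, array([309.8, 307.3]), array([[ 426.2, -184.4,   58. ]]))]
side pin scanner_base [(0.84, array([317.7, 326.1]), array([[ 441.1, -172.4,   16.5]]))]
side pin glue_gun [(0.85, array([295.4, 239. ]), array([[434.8, 215.3,  17.6]]))]
0.7
```

View pics/scene0.png

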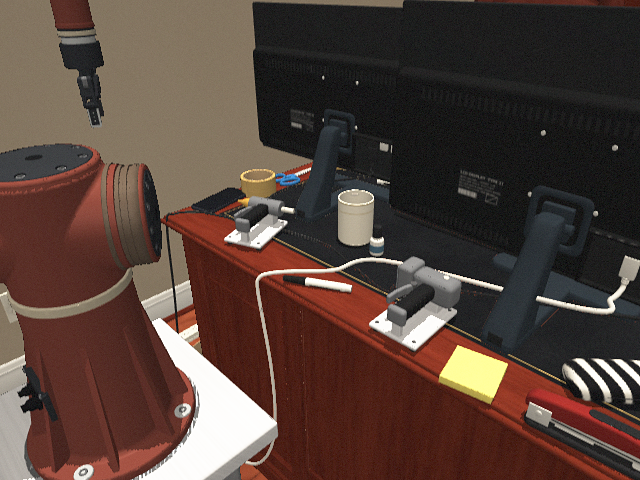

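View pics/side0.png

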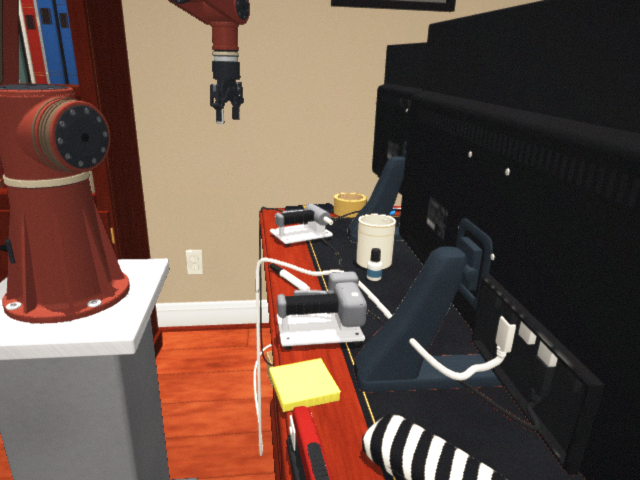

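The scanner is on the right: its grip is at about (412,302) in the scene view and (310,305) in the side view, with the trigger facing +y. The glue gun is on the far left at (258,219). Next I'll measure the scanner from above with the wrist camera.

```bash
cat > look.py <<'E'
from h import *
from scipy.spatial.transform import Rotation as Ro
def wworld(p,d,T):
    c=cams.get_calibration("wrist"); p=np.atleast_2d(p).astype(float)
    z=d[p[:,1].round().astype(int),p[:,0].round().astype(int)]
    X=np.c_[(p[:,0]-c["cx"])/c["fx"]*z,(p[:,1]-c["cy"])/c["fy"]*z,z,np.ones(len(z))]
    return (X@(T@np.array(c["mount"])).T)[:,:3]
def tcpT():
    T=np.eye(4);T[:3,3]=status.get_tcp_pos();T[:3,:3]=Ro.from_euler("xyz",status.get_ee_rot(),degrees=True).as_matrix();return T
def snap(name):
    T=tcpT(); im,d=cams.get_image("wrist"); cv2.imwrite(f"pics/{name}.png",im[:,:,::-1])
    np.savez(name,d=d,T=T); return T,im,d
E
python3 - <<'E'
from look import *
print(status.get_ee_rot(), np.round(cams.get_calibration("wrist")["mount"],2))
ctrl.goto([400,-172,380],[180,0,0])
print(status.get_t(),status.get_joint_pos())
T,im,d=snap("w1")
for l in("scanner_grip","scanner_trigger"):
    for r in models.trace("wrist",l)[:2]:
        ys,xs=np.nonzero(r["region"]&(d>0)); W=wworld(np.c_[xs,ys],d,T)
        W=W[(W[:,2]>35)]; (c,s,a)=cv2.minAreaRect(W[:,:2].astype(np.float32))
        v=np.linalg.svd(W[:,:2]-W[:,:2].mean(0),full_matrices=False)[2][0]
        print(l,round(r["score"],2),np.round(r["point"]),len(W),"rect",np.round(c,1),np.round(s,1),round(a,1),"pca",np.degrees(np.arctan2(v[1],v[0])).round(1),"z",np.percentile(W[:,2],[5,50,95]).round())
for l in("scanner_grip","scanner_base","scanner_trigger"):
    print(l,[(round(r["score"],2),np.round(r["point"],1),wworld([r["point"]],d,T).round(1)) for r in models.pinpoint("wrist",l)[:2]])
# plate outline: height slab
ys,xs=np.nonzero(d>0); W=wworld(np.c_[xs,ys],d,T)
print("f0",np.round(status.get_wrist_force(),1))
for lo,hi in((12,20),(58,75),(78,90)):
    m=(abs(W[:,2]-(lo+hi)/2)<(hi-lo)/2)&(np.hypot(W[:,0]-435,W[:,1]+172)<95)
    c,s,a=cv2.minAreaRect(W[m][:,:2].astype(np.float32)); print(lo,hi,m.sum(),np.round(c,1),np.round(s,1),round(a,1),np.median(W[m],0).round(1))
E
```

```text
[1.79993544e+02 8.40832229e-04 1.54687153e+02] [[-0.   -0.97 -0.26 66.07]
 [ 1.    0.   -0.    0.48]
 [ 0.   -0.26  0.97 30.61]
 [ 0.    0.    0.    1.  ]]
3.35 [-3.24558500e+01 -1.03650159e+01  1.18315884e+02  1.59297063e-02
  7.20396148e+01  5.74775055e+01]
scanner_grip 0.64 [319. 200.] 3418 rect [ 422.  -171.7] [93.7 32.3] 2.1 pca -177.7 z [65. 69. 71.]
scanner_trigger 0.94 [284. 180.] 809 rect [ 436.  -141.4] [11.9 64.6] 79.1 pca 170.3 z [56. 64. 66.]
scanner_grip [(0.56, array([318.3, 196.2]), array([[ 427. , -169. ,   70.6]]))]
scanner_base [(0.88, array([314.6, 172.6]), array([[ 446.2, -165.9,   67.6]]))]Traceback (most recent call last):
  File "<stdin>", line 13, in <module>
ValueError: it knows: glue_gun, scanner_base, scanner_grip
```

View pics/w1.png

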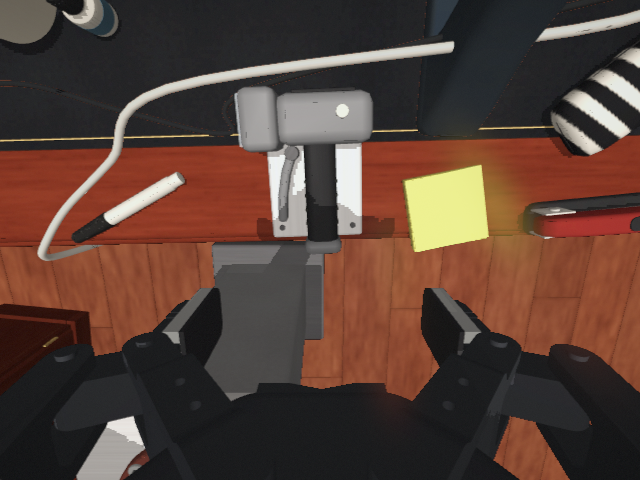

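The wrist view shows the grip at (320,195), the blade at (285,185) to its left, the white plate at (270–362,145–235), and the head at the top. I'll refine the yaw and centre from the saved depth.

Run:
```python
from look import *
z=np.load("w1.npz"); d,T=z["d"],z["T"]
ys,xs=np.nonzero(d>0); W=wworld(np.c_[xs,ys],d,T)
near=np.hypot(W[:,0]-435,W[:,1]+172)<110
for lo,hi in((11,21),(60,75),(78,90)):
    m=near&(W[:,2]>lo)&(W[:,2]<hi)
    c,s,a=cv2.minAreaRect(W[m][:,:2].astype(np.float32)); print(lo,hi,m.sum(),np.round(c,1),np.round(s,1),round(a,1),np.median(W[m],0).round(1))
# cross-profile of objects above 55mm per x slice (excl. head)
m=near&(W[:,2]>50)&(W[:,2]<78); 
for x in range(375,480,8):
    q=W[m&(abs(W[:,0]-x)<4)]
    if len(q)<10: continue
    y=np.sort(q[:,1]); k=np.nonzero(np.diff(y)>3)[0]
    seg=np.split(y,k+1); print(x,[(round(s[0],1),round(s[-1],1),len(s)) for s in seg if len(s)>4])
```

```text
11 21 5670 [ 452.8 -194. ] [149.9 175.4] 0.5 [ 423.3 -192.    15.9]
60 75 5927 [ 461.1 -166. ] [ 84.3 168. ] 78.7 [ 444.9 -171.2   68.4]
78 90 5364 [ 487.4 -157.1] [ 47.2 102.3] 0.3 [ 488.8 -146.4   79.9]
375 [(np.float64(-188.2), np.float64(-158.0), 86)]
383 [(np.float64(-189.7), np.float64(-156.8), 332)]
391 [(np.float64(-187.7), np.float64(-159.7), 289)]
399 [(np.float64(-186.1), np.float64(-158.2), 275)]
407 [(np.float64(-186.3), np.float64(-158.1), 282), (np.float64(-141.8), np.float64(-134.5), 71)]
415 [(np.float64(-186.0), np.float64(-157.7), 290), (np.float64(-141.9), np.float64(-134.6), 91)]
423 [(np.float64(-185.2), np.float64(-157.5), 304), (np.float64(-142.1), np.float64(-133.8), 100)]
431 [(np.float64(-185.3), np.float64(-157.5), 292), (np.float64(-143.3), np.float64(-135.0), 97)]
439 [(np.float64(-184.8), np.float64(-156.8), 321), (np.float64(-144.7), np.float64(-136.2), 94)]
447 [(np.float64(-184.0), np.float64(-157.7), 319), (np.float64(-147.0), np.float64(-137.2), 103)]
455 [(np.float64(-183.9), np.float64(-156.9), 324), (np.float64(-151.4), np.float64(-139.2), 109)]
463 [(np.float64(-182.9), np.float64(-157.1), 318), (np.float64(-152.4), np.float64(-140.5), 139), (np.float64(-136.7), np.float64(-121.6), 31)]
471 [(np.float64(-209.6), np.float64(-136.6), 734)]
479 [(np.float64(-212.9), np.float64(-136.9), 324)]
```

The numbers agree. The back face is at y≈-185.5, the blade's outer face is at -134 (51 mm apart, as specified), and the yaw is about 2°. That puts the origin near (427,-170). I'll centre the fingers on the fully-in span so that the back pad only just reaches the grip.

```bash
cat > pose.py <<'E'
from look import *
YAW=2.; o=np.array([427.,-170.3])
def P(x,y,z): 
    a=np.radians(YAW); return [*(o+np.array([[np.cos(a),-np.sin(a)],[np.sin(a),np.cos(a)]])@[x,y]),z]
A=[180,0,YAW]
def rep(s): print(s,round(status.get_t(),2),"w",np.round(status.get_grip_width(),1),"gf",np.round(status.get_grip_force(),1),"F",np.round(status.get_wrist_force(),1))
E
python3 - <<'E'
from pose import *
ctrl.goto(P(-4,6.5,310),A); rep("above")
ctrl.move_l(P(-4,6.5,206),speed=100); rep("down")
fingers.grip(60,20); rep("60")
fingers.grip(47,20); rep("47")
T,im,d=snap("w2")
E
```

```text
above 4.0 w 85.2 gf 0.0 F [ 1.  -0.1  0.3]
down 5.19 w 85.4 gf 0.0 F [ 0.4 -1.3  0.1]
60 5.57 w 60.0 gf 1.5 F [0.4 3.  2. ]
47 5.85 w 47.3 gf 3.4 F [-0.2  6.1  4.7]
```

View pics/w2.png

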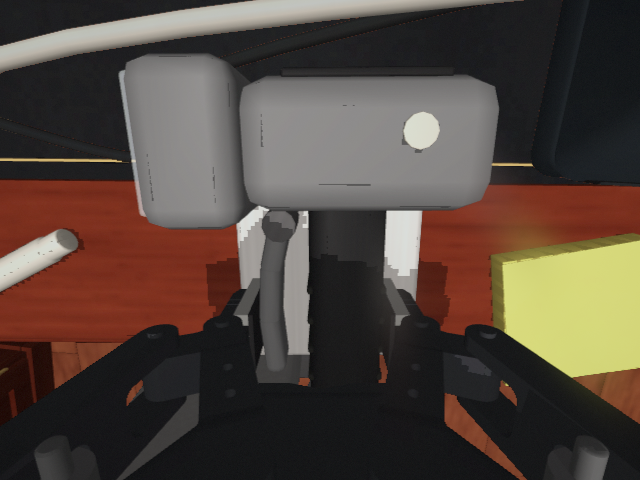

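The left pad is pressing the blade at about (265,330), and the right pad at (390,330) is just clear of the grip. I'll continue to full squeeze.

Run:
```python
from pose import *
fingers.grip(36,30); rep("36@30")
ctrl.wait(0.2); rep("settled")
fingers.grip(36,40); rep("36@40"); print(np.round(status.get_tcp_pos(),1))
```

```text
36@30 6.12 w 40.9 gf 34.0 F [-2.3  0.9  5.9]
settled 6.32 w 41.0 gf 33.9 F [-2.8  1.7  5.8]
36@40 6.53 w 41.0 gf 40.2 F [-2.6  1.9  6.4]
[ 422.5 -164.1  206.4]
```

The width has stopped at 41 mm, the pads carry 34–40 N (the spring gives at most 8 N), and the net lateral force is about 2 N. So the trigger is against its stop. Now I'll hold, release and retreat.

Run:
```python
from pose import *
ctrl.wait(1.3); rep("held")
fingers.grip(85); rep("open")
ctrl.move_l(P(-4,6.5,310),speed=100); ctrl.goto([400,-172,380],[180,0,0]); rep("up")
T,im,d=snap("w3")
ys,xs=np.nonzero(d>0); W=wworld(np.c_[xs,ys],d,T)
m=(np.hypot(W[:,0]-435,W[:,1]+172)<110)&(W[:,2]>50)&(W[:,2]<78)
for x in (407,423,439):
    y=np.sort(W[m&(abs(W[:,0]-x)<4),1]); print(x,[(round(s[0],1),round(s[-1],1)) for s in np.split(y,np.nonzero(np.diff(y)>3)[0]+1) if len(s)>4])
```

```text
held 7.83 w 40.9 gf 40.2 F [-2.7  0.4  6.2]
open 8.34 w 84.9 gf 0.0 F [-0.5  0.5  0.3]
up 9.93 w 85.0 gf 0.0 F [-0.1  0.6 -0.7]
407 [(np.float64(-186.4), np.float64(-158.4)), (np.float64(-141.8), np.float64(-134.5))]
423 [(np.float64(-185.2), np.float64(-157.8)), (np.float64(-142.2), np.float64(-134.0))]
439 [(np.float64(-185.1), np.float64(-157.0)), (np.float64(-144.7), np.float64(-136.4))]
```

The trigger is back out, in the same position as before the squeeze, and the robot is clear of everything.

```bash
python3 -c "
from station import ctrl
print(ctrl.sign_off())"
```

```text
the job is handed in; nothing more can be done
None
```

I squeezed the scanner trigger to its stop (41 mm across, about 40 N on the pads), held it for over a second and let go; it sprang back to its original position, the glue gun was never approached, and I handed the job in about 10 s into the 35 s limit.

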